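Hitch the pulk drawbar coupler onto its tow fork

ROBOT

A 6-joint arm with a two-finger parallel gripper is mounted at the origin on the work surface. World frame = base frame: x ahead of the robot, y to its left, z up, the work surface at z = 0. Lengths are in mm, angles in degrees, forces in N, time in s.
With the tool pointing down it reaches from about 300 to 850 mm from the base axis. Payload 4.2 kg.
Tool frame: the origin (TCP) lies midway between the tips of the shut fingers; the grasp point (between the pads) lies 19 mm behind it; x points along the fingers, y is the direction in which the jaws open and shut, and the axes are right-handed (so a half turn about x gives the same grasp; the last joint's range is limited). The gripper opens to 91 mm and grips with 3 to 60 N. Pads are 32 mm wide; open, the fingers measure 118 mm over their backs; the gripper's body (76 mm by 178 mm) begins 60 mm behind the grasp point.
Start: joints at [66.578, 18.312, 89.639, -0, 72.044, -1.146], TCP at [217.974, 532.1, 213.976] pointing down, gripper open.
Joint ranges: [-177.97, 177.97], [-48.28, 115.42], [12.27, 149.76], [-77.06, 257.06], [2.81, 150.46], [-146.56, 146.56]. Speed limits (degrees/s): [147.25, 147.25, 180, 180, 180, 180].

INTERFACE

Orientations are given as [roll, pitch, yaw] about the fixed x, y, z axes, in that order (R = Rz(yaw) Ry(pitch) Rx(roll)).
In Python, from workcell import env gives the robot as it stands.
- The arm moves only by the shell command python3 -m handwheel 'ROWS' [FORCE]. ROWS is text: rows parted by semicolons, each of 7 numbers parted by spaces: the turn, a rotation vector about the tool's x, y, z in degrees, then the shift along the tool's x, y, z in m, then the finger opening in m, from 0 to 0.0912. In form: rx ry rz x y z grip; .... A call has 1 to 12 rows; each row is the pose to reach, as a shift and turn from the pose commanded when the call began, along the tool's axes at that moment; what a row does not reach only later rows make up. A row lasts 1/12 s, in which the tool goes at most 41.7 mm and 7.16 degrees, less where a joint would pass 70% of its speed; a pose out of reach is approached as far as the arm can. A call with a gripper value outside its range is refused whole. The fingers move at their own pace and stop on an object; FORCE is the grip in N (left out, the last holds). Time passes only in rows, so rows that repeat a pose let the fingers close. It gives the time, the measured TCP pose, the force and the opening at its end, in the units of the state.
- env.state(): the state, without advancing time (a new reading comes with each control period).
- env.grab_frame(name): name is "side" or "top"; returns the picture (480x640x3 uint8, red, green, blue); there is no depth.
- env.get_calibration(name): a dict with "mtx" (3x3 intrinsics, pixels), "T" (4x4, takes a point from camera to world coordinates). Camera axes: x right, y up, looking along -z (the intrinsics and any distortion apply to the point x, -y, -z); pixel columns grow to the right and rows downward; lengths in mm; the calibration is good to about 2 mm. A picture is of the moment at which its call begins. get_calibration takes no time and is no camera call.
- env.job_done(): hands the job in, once; it reports no verdict.
The state is a dict: "time_s": time; "qpos": joint angles; "qvel": joint speeds; "effort": joint torques, N m; "ee_pos": TCP position; "ee_rot": TCP orientation; "force": force on the tool from outside, world axes, zero at the start; "torque": the same for the moment, N m; "gripper_width": finger opening in mm.
Only numpy, scipy, OpenCV 4.12 (cv2) and the standard library are available. Lean on these libraries where they do the work, as an engineer would, in place of code of your own. Each camera call takes 0.05 s, during which the arm holds its last target. There are 200 camera calls.

TASK

Pick up the drawbar's hook coupler, hold it mouth down with its tube socket pointing out of the front of the vise, and press it gently onto the brass pin of the pulk's tow fork until it is fully home and the red sprung latch flips shut behind the pin. Then tug it upwards so that the latch bears firmly on the pin, to prove that it holds, let it back down onto the pin and let go. Never force it, and leave the other things on the bench where they are.

Things in the scene. Friction and masses are not known exactly. Their poses are not given: they have to be found in the camera images.
- coupler: Loose dark steel drawbar hook coupler, 0.37 to 0.58 kg, standing on its two feet, mouth down: 108 tall (tube end 120), 32 thick (y). Origin on the underside below the mouth's middle; z up, x away from its tube. Flat grip block on top, 32 x 32, 64 to 108 high; jaws below it x -24 to 22; feet x -30 to 26. At the back (-x) an aluminium tube socket of diameter 26 rises at 20 degrees to x = -90.
- mouth (a point): Middle of the coupler's mouth at the feet, at its origin. The mouth is a slot through the whole thickness along y, open downward: straight walls 14 apart (for the 12 mm pin) from 16 up to the closed end at 46 above this point; below 16 it flares to 30 wide at the feet (faces 27 degrees off vertical).
- seat (a point): Point on the coupler, 40 above its origin: the pin's axis lies here when the coupler is fully home. Axes as the coupler's.
- grip (a point): Point on the coupler, 88 above its origin: middle of the grip block, the place to hold it from above with the fingers on its two y faces. Axes as the coupler's.
- socket (a point): Middle of the open end of the coupler's tube socket, 90 behind (-x) and 107 above the coupler's origin.
- latch: Red sprung latch in the coupler; origin at its pivot, 11 behind the mouth's middle and 19.5 above the coupler's origin. Its tongue, 5 thick, points along its x. Shut: its x is along the coupler's x and the tongue bars the mouth. The pin pushes it up about -y, up to 1.45 rad (3 to 5 N at the tongue); it springs shut only with the pin within 1 to 2 mm of home. A red thumb tab sticks out at the back.
- vise: Blue bench vise, fixed, jaws 94 wide (along its x), tops 68 above the bench; origin on the bench below the jaw gap; front is -x, screw and handle to -y. Upright in its jaws stands the pulk's steel tow fork: a floor plate and two cheeks 46 long (x), 8 thick, 38 apart (y), with out-flared lips ending 19 above the pin. The brass pin, diameter 12, runs along y; the floor is 43 below its axis.
- fork_mid (a point): Point fixed to the vise, 131 above the bench over its origin, axes as the vise's: the pin's middle if the fork were clamped dead centre. It was clamped by hand: the pin is parallel to this and true along y, but up to 6 off along x and up to 7 higher or lower (not measured: find it by feel). The fork does not shift under permitted forces.
- fork_front (a point): Point fixed to the vise, 60 in front (-x) of fork_mid: the coupler's socket must end up on this side. Touch between coupler and fork must stay under 35 N; 15 to 20 N is enough to press it home. With the latch shut the coupler can be lifted about 12 before the tongue bears on the pin; the tug must load it with at least 4 N.
- buckle: Bystander: black ski boot buckle with steel bail, about 80 x 20 x 16, lying flat; origin under its middle.
- basket: Bystander: orange plastic ski pole basket, a six-spoked ring of diameter 92 with a hub 28 tall; origin under its middle.
- plate: Bystander: brass binding plate with five holes, 95 x 52 x 5, lying flat; origin under its middle.
- brake: Bystander: bent steel ski brake, a U of 6 mm wire with black feet, about 95 x 86 x 8, lying flat; origin at bench level within the U.
- cork: Bystander: cork polishing block 100 x 55 x 34; origin under its middle.
- tin: Bystander: green wax tin, diameter 71, 26 tall; origin under its middle.
- brush: Bystander: wax brush, wooden back 125 x 52, blue bristles down, 40 tall; origin under its middle.
Not all that is in view belongs to the job. Leave any orange look-alike of the vise alone.

How it is judged (in metres and radians):
On the way, in this order (a step that is already met when the one before it is completed fails the run):
1. the coupler is lifted off the bench in the gripper (height (world z) of coupler above 0.03 m and contact force between the fingers and coupler above 1 N), for 0.2 s.
2. the coupler is home on the pin, latch shut behind the pin, socket to the front (angle between the x axis of latch and the x axis of coupler, either way round below 0.15 rad and x of seat in the frame of fork_mid between -0.0105 and 0.0105 m and y of seat in the frame of fork_mid between -0.007 and 0.007 m and z of seat in the frame of fork_mid between -0.0115 and 0.0115 m and x of socket in the frame of fork_mid below -0.05 m and angle between coupler's own z axis and vertical below 0.25 rad), for 0.2 s.
3. the coupler is tugged upwards: the shut latch bears on the pin with at least 4 N (angle between the x axis of latch and the x axis of coupler, either way round below 0.15 rad and x of seat in the frame of fork_mid between -0.0105 and 0.0105 m and y of seat in the frame of fork_mid between -0.007 and 0.007 m and z of seat in the frame of fork_mid between -0.0115 and 0.0205 m and x of socket in the frame of fork_mid below -0.05 m and angle between coupler's own z axis and vertical below 0.25 rad and contact force between latch and vise above 4 N), for 0.1 s.
At the end, for the whole second after the job is handed in: Coupler let go and at rest on the pin: seat within 10.5 mm in x, 7 mm in y, 11.5 mm in height of fork_mid (the hand-clamped pin may be 7 mm off), latch shut (0.15 rad) behind the pin, socket at least 50 mm to the vise's front, coupler within 0.25 rad of upright (all of step 2 and linear speed of coupler below 0.02 m/s and angular speed of coupler below 0.2 rad/s); the robot touches nothing.
It fails at once if the coupler is forced: more than 35 N between it (or its latch) and the fork or vise (contact force between coupler and vise above 35 N).
It fails at once if another thing on the bench is pushed more than 30 mm away (distance of any of buckle, basket, plate, brake, cork, tin, brush from where it was at the start of the episode above 0.03 m).
It also fails if it takes over 72 s, if anything falls off the work surface, if the arm or the gripper's body presses on something with over 40 N, if the wrist force passes 120 N, or if a joint passes its speed limit or range.

## Working session

There is one attempt and no reset: what is moved stays moved. The work goes in short steps, Python scripts to look and compute and a shell command to move; the robot and the scene stay as the last step left them, time stands still between calls to the robot, and variables do not carry over. Pictures are saved under pics/ and viewed, on a budget of 10 in all, crops included, one or two more only if the job needs it, and the job is handed in when it is done.

```bash
ls; mkdir -p pics; python3 - <<'E'
from workcell import env
import cv2,numpy as np
print(env.state())
for n in("side","top"):
    im=env.grab_frame(n); cv2.imwrite(f"pics/{n}0.png",im[:,:,::-1])
    c=env.get_calibration(n); print(n,{k:np.round(v,3).tolist() if not isinstance(v,str) else v for k,v in c.items()})
E
```

```text
pics
{'time_s': 0.0, 'qpos': array([ 6.65790000e+01,  1.83514092e+01,  8.97089390e+01,  2.94428014e-04,
        7.20452433e+01, -1.14417459e+00]), 'qvel': array([-0.04255837, -0.01640701,  0.00328002,  0.00973453,  0.02852567,
        0.00152001]), 'effort': array([-6.65213483e-04, -4.12455225e+01, -2.31963426e+01,  7.24799163e-02,
        4.58368845e-02, -1.40605171e-04]), 'ee_pos': array([217.74041144, 531.59894739, 213.10546916]), 'ee_rot': array([ -91.29606464,   89.89440809, -113.57298102]), 'force': array([ 0.14964197,  0.07059144, -0.28186949]), 'torque': array([-0.00238312, -0.01164268,  0.01087667]), 'gripper_width': 91.10471302653197}
side {'mtx': [[542.82, 0.0, 321.6], [0.0, 542.82, 242.844], [0.0, 0.0, 1.0]], 'T': [[-0.999, 0.005, -0.046, 505.02], [-0.04, -0.591, 0.806, 880.287], [-0.023, 0.807, 0.59, 767.631], [0.0, 0.0, 0.0, 1.0]]}
top {'mtx': [[530.273, 0.0, 324.75], [0.0, 530.273, 239.415], [0.0, 0.0, 1.0]], 'T': [[0.006, 0.993, -0.121, 372.927], [-1.0, 0.007, 0.0, -22.686], [0.001, 0.121, 0.993, 1520.366], [0.0, 0.0, 0.0, 1.0]]}
```

View pics/top0.png

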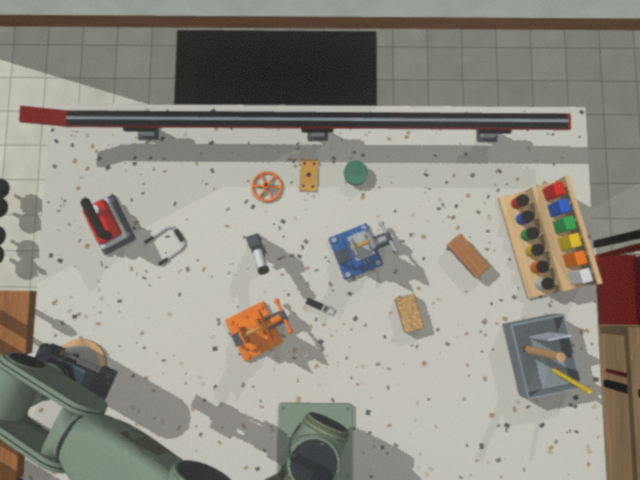

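View pics/side0.png

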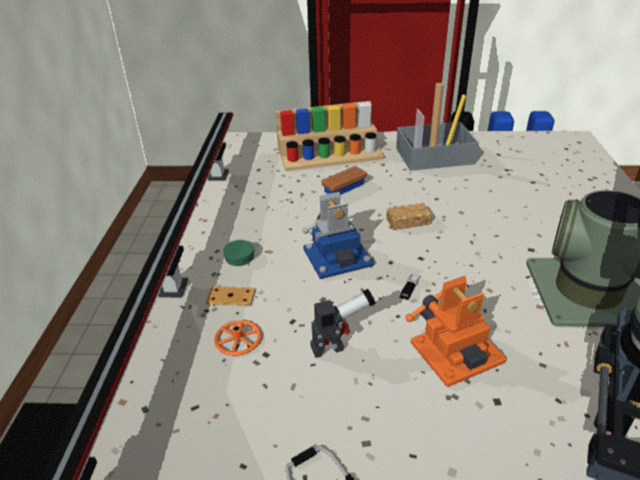

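The top view shows the coupler at about (258,253) with its tube towards the robot. There are two vises: blue at (358,250) and orange at (257,332). The blue one fits the description and the orange one is the look-alike. Next I'll confirm with one enlarged montage.

```bash
cat > h.py <<'E'
import numpy as np,cv2
from workcell import env
def ray(n,u,v):
    c=env.get_calibration(n);K=np.array(c["mtx"]);T=np.array(c["T"])
    d=T[:3,:3]@np.array([(u-K[0,2])/K[0,0],-(v-K[1,2])/K[1,1],-1.]);return T[:3,3],d
def onz(n,u,v,z):
    o,d=ray(n,u,v);return o+d*(z-o[2])/d[2]
def proj(n,p):
    c=env.get_calibration(n);K=np.array(c["mtx"]);T=np.array(c["T"])
    q=T[:3,:3].T@(np.asarray(p,float)-T[:3,3]);return np.array([K[0,2]+K[0,0]*q[0]/-q[2],K[1,2]+K[1,1]*-q[1]/-q[2]])
def tri(a,b):
    (o,d),(p,e)=ray("top",*a),ray("side",*b);s=np.linalg.lstsq(np.c_[d,-e],p-o,rcond=None)[0]
    A,B=o+s[0]*d,p+s[1]*e;return (A+B)/2,np.linalg.norm(A-B)
def crop(im,u,v,w,h,s):
    return cv2.resize(im[v:v+h,u:u+w],None,fx=s,fy=s,interpolation=cv2.INTER_CUBIC)
E
python3 - <<'E'
import cv2,numpy as np
from h import *
t=cv2.imread("pics/top0.png");s=cv2.imread("pics/side0.png")
cv2.imwrite("pics/m1.png",np.vstack([np.hstack([crop(t,225,220,80,60,5),crop(t,320,210,80,60,5)]),np.hstack([crop(s,300,280,80,60,5)*1,crop(s,290,190,100,75,4)])]))
E
```

```text
(no output)
```

View pics/m1.png

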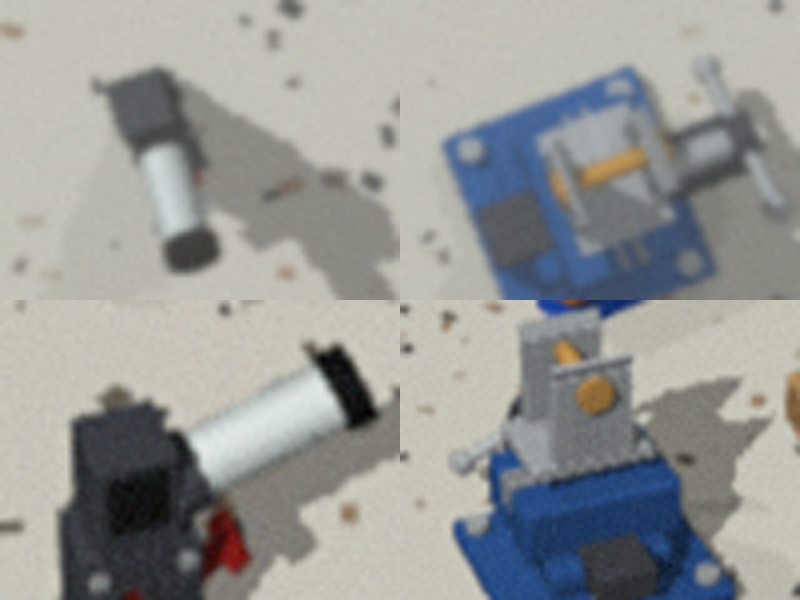

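The crop confirms it: the blue vise holds the grey fork with the brass pin, screw to image right (-y) and front towards the robot. The coupler stands mouth down with its red tab visible. Now I'll measure poses.

```bash
cat > m.py <<'E'
from h import *
t=cv2.imread("pics/top0.png");s=cv2.imread("pics/side0.png")
hsv=cv2.cvtColor(t,cv2.COLOR_BGR2HSV);hs=cv2.cvtColor(s,cv2.COLOR_BGR2HSV)
def big(m,box):
    k=np.zeros_like(m);u,v,w,h=box;k[v:v+h,u:u+w]=m[v:v+h,u:u+w]
    c=cv2.findContours(k,cv2.RETR_EXTERNAL,cv2.CHAIN_APPROX_NONE)[0];return max(c,key=cv2.contourArea)
V=cv2.inRange(hsv,(100,90,40),(130,255,255));c=big(V,(320,210,80,80))
hull=cv2.convexHull(c);q=cv2.approxPolyDP(hull,5,True)[:,0];print("vise base corners px",q.tolist())
P=np.array([onz("top",*p,10)[:2] for p in hull[:,0]],np.float32);r=cv2.minAreaRect(P);print("base rect",r)
for n,im,bx in(("top",hsv,(340,225,50,40)),("side",hs,(322,195,40,40))):
    m=cv2.inRange(im,(10,110,90),(28,255,255));c=big(m,bx);print(n,"pin",cv2.minAreaRect(c),cv2.boxPoints(cv2.minAreaRect(c)).round(1).tolist())
m=cv2.inRange(hsv,(0,0,0),(180,255,95));k=big(m,(240,230,32,20));print("block",cv2.minAreaRect(k))
g=crop(cv2.cvtColor(t,cv2.COLOR_BGR2GRAY),240,228,32,50,1);print(g[4:24:1,2:26:1])
E
python3 m.py
```

```text
vise base corners px [[360, 226], [379, 258], [376, 266], [345, 278], [329, 239]]
base rect ((524.0017700195312, -110.13766479492188), (126.06465148925781, 114.3965835571289), 21.97969627380371)
top pin ((362.0862121582031, 242.96551513671875), (2.5997345447540283, 11.698805809020996), 68.19859313964844) [[356.20001220703125, 243.89999389648438], [367.0, 239.60000610351562], [368.0, 242.0], [357.1000061035156, 246.3000030517578]]
side pin ((338.0, 213.5), (7.0, 8.0), 90.0) [[334.0, 210.0], [342.0, 210.0], [342.0, 217.0], [334.0, 217.0]]
block ((257.5, 242.0), (14.0, 13.0), 90.0)
[[196 194 194 194 194 196 194 195 196 194 192 193 189 185 181 185 189 191
  193 191 194 195 193 195]
 [192 194 194 193 195 193 194 193 193 189 185 179 172 155 143 155 169 179
  189 192 194 193 192 193]
 [192 189 187 191 192 192 191 185 179 169 154 142 128 111 101 105 122 145
  175 191 194 193 192 194]
 [188 171 168 181 184 179 172 153 141 130 112 103  99  93  92  84  92 120
  159 177 183 188 193 194]
 [184 155 139 156 158 143 127 109 100  96  94  93  95  90  91  82  80 101
  129 147 155 174 186 192]
 [185 152
[... 806 characters left out ...]
92 192 191 187 171 136 104  94  91  90  89  86  82  82  75  74  72
   71  75  84 105 121 123]
 [195 193 193 190 186 174 148 115  98  88  85  82  76  70  69  72  73  73
   72  73  86 103 115 124]
 [193 196 193 192 189 178 165 131  98  82  77  72  72  74  75  77  77  79
   74  77  81  91 105 126]
 [194 194 194 192 186 182 175 155 120  89  76  71  77  89  99 105 109 106
   95  84  78  78  95 122]
 [193 193 192 190 184 181 182 171 146 112  86  87 104 131 149 157 157 145
  127 102  85  78  87 116]
 [195 194 191 187 181 182 183 178 170 131 102 118 153 183 193 190 184 167
  149 120  92  79  80 104]
 [193 192 192 187 183 184 183 181 177 144 125 157 189 206 210 202 190 175
  155 130 100  84  78  90]]
```

```bash
python3 - <<'E'
from h import *
t=cv2.imread("pics/top0.png");g=cv2.cvtColor(t,cv2.COLOR_BGR2GRAY);hsv=cv2.cvtColor(t,cv2.COLOR_BGR2HSV)
m=np.zeros_like(g);w=cv2.GaussianBlur(g,(3,3),0)[228:250,244:264];m[228:250,244:264]=((w>86)&(w<112))*255
n,l,st,ce=cv2.connectedComponentsWithStats(m);i=1+np.argmax(st[1:,4]);print("blocktop",st[i],ce[i],cv2.minAreaRect(np.argwhere(l==i)[:,::-1].astype(np.float32)))
b=onz("top",*ce[i],108);print("grip xy",b)
so=onz("top",263.4,270,107);print("socket",so,"dist",np.linalg.norm((b-so)[:2]),"yaw",np.degrees(np.arctan2(*(b-so)[:2][::-1])))
# tube white axis
tm=cv2.inRange(hsv,(0,0,150),(180,40,255));x=tm[246:270,250:272];p=np.argwhere(x)[:,::-1]
print("tri block",tri(ce[i],(324,306)))
print("tri socket",tri((263.4,270),(300+347/5,280+85/5)))
for z in(131,):
  p0=onz("top",362.1,243,z);print("pin mid",p0)
# side pin end cap
a=np.radians(22);ex=np.array([np.cos(a),np.sin(a),0]);ey=np.array([-np.sin(a),np.cos(a),0])
for L in(27,29,31):
  q=p0+ey*L; print(L,proj("side",q),proj("top",q),proj("top",p0-ey*L))
print("base",onz("top",352,250,0))
E
```

```text
blocktop [247 235  17  15 126] [253.8015873  240.84126984] ((254.9622802734375, 241.867919921875), (14.285496711730957, 13.736054420471191), 74.05460357666016)
grip xy [539.81408391 167.20401139 108.        ]
socket [461.82479807 139.98215061 107.        ] dist 82.60362226032638 yaw 19.24134490578753
tri block (array([542.55509113, 167.39773251, 105.96182831]), np.float64(4.97144799251938))
tri socket (array([462.75660625, 140.21791986, 104.31680825]), np.float64(1.5310483256692238))
pin mid [ 533.24156004 -121.60617822  131.        ]
27 [338.47863217 213.36575999] [352.6082896  246.75112675] [371.57504406 239.2554598 ]
29 [338.81547855 213.84007913] [351.90453573 247.02925048] [372.27623739 238.97834799]
31 [339.15321251 214.3156481 ] [351.20069016 247.30741046] [372.97733952 238.70127222]
base [ 527.86265732 -101.78693983    0.        ]
```

```bash
cat >> h.py <<'E'
from scipy.spatial.transform import Rotation as Ro
def go(p,yaw):
    """tool-axes shift (m) and turn (deg) to TCP p with tool pointing down, jaw axis (tool y) along yaw+-90"""
    s=env.state();R=Ro.from_euler("xyz",s["ee_rot"],degrees=True);a=np.radians(yaw)
    ex=np.array([0,0,-1.]);best=None
    for sg in(1,-1):
        y=sg*np.array([-np.sin(a),np.cos(a),0]);T=Ro.from_matrix(np.c_[ex,y,np.cross(ex,y)])
        rv=np.degrees((R.inv()*T).as_rotvec())
        print("turn",rv.round(2))
    d=R.inv().apply(np.array(p)-s["ee_pos"])/1000
    print("shift",d.round(4),"pos",s["ee_pos"].round(1),"F",s["force"].round(1),"w",round(s["gripper_width"],1),"t",round(s["time_s"],2),"q6",s["qpos"].round(0))
E
python3 -c "
from h import *
go((543,168,190),19.5)"
```

```text
turn [-4.178e+01 -3.000e-02  9.000e-02]
turn [1.3822e+02 1.1000e-01 4.0000e-02]
shift [ 0.0236 -0.2132  0.4388] pos [217.8 531.6 213.2] F [-0.1  0.2  0.1] w 91.2 t 0.1 q6 [67. 18. 90. -0. 72. -1.]
```

```bash
python3 -m handwheel '-3 0 0 0 -0.018 0.037 0.09; -7 0 0 0 -0.036 0.073 0.09; -10 0 0 0 -0.053 0.11 0.09; -14 0 0 0 -0.071 0.146 0.09; -17 0 0 0 -0.089 0.183 0.09; -21 0 0 0 -0.107 0.219 0.09; -24 0 0 0 -0.124 0.256 0.09; -28 0 0 0 -0.142 0.293 0.09; -31 0 0 0 -0.16 0.329 0.09; -35 0 0 0 -0.178 0.366 0.09; -38 0 0 0 -0.195 0.402 0.09; -42 0 0 0 -0.21 0.43 0.09'; python3 - <<'E'
from h import *
t=env.grab_frame("top")[:,:,::-1];s=env.grab_frame("side")[:,:,::-1]
go((543,168,150),19.5)
cv2.imwrite("pics/m2.png",np.hstack([crop(t,220,200,80,100,5),crop(s,280,230,100,125,4)]))
E
```

```text
time_s: 1.1
ee_pos: [537.9, 172.3, 213.5]
ee_rot: [-106.6, 90.0, -86.8]
force: [0.9, 0.5, 0.7]
gripper_width: 90.2
turn [-0.02 -0.    0.09]
turn [1.7998e+02 1.5000e-01 1.0000e-02]
shift [ 0.0632 -0.0042  0.0029] pos [538.8 171.1 213.2] F [ 0.3  0.1 -0.4] w 89.9 t 1.2 q6 [ 17.  17.  91.  -0.  72. -93.]
```

View pics/m2.png

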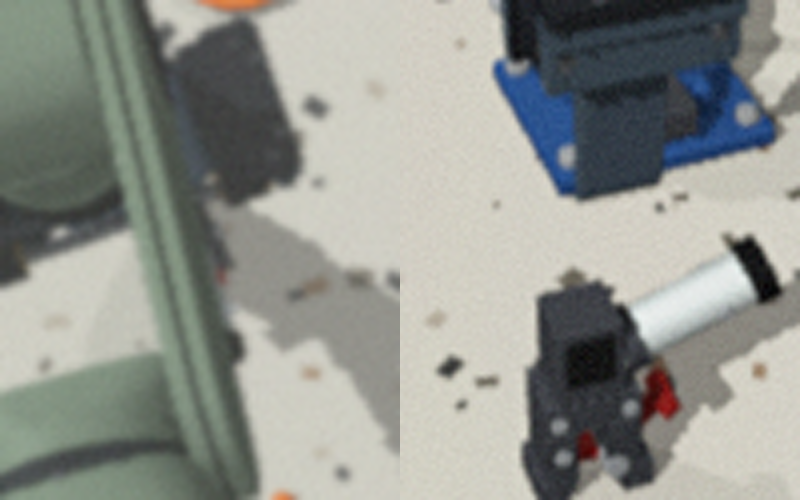

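```bash
python3 - <<'E'
from h import *
for p in((543,168,108),(540,167,108)): print(proj("side",p),proj("top",p))
a=np.radians(19.5);ey=np.array([-np.sin(a),np.cos(a),0])
print(proj("side",np.array([538.8,171.1,213.2])+ey*52))
go((542,168,69.5),19.5)
E
python3 -m handwheel '0 0 0 0.02 -0.001 0.001 0.09; 0 0 0 0.045 -0.002 0.002 0.09; 0 0 0 0.062 -0.004 0.002 0.09; 0 0 0 0.085 -0.004 0.002 0.09; 0 0 0 0.105 -0.004 0.002 0.09; 0 0 0 0.12 -0.004 0.002 0.09; 0 0 0 0.132 -0.004 0.002 0.09;0 0 0 0.141 -0.004 0.002 0.09;0 0 0 0.143 -0.004 0.002 0.09;0 0 0 0.143 -0.004 0.002 0.09'; python3 - <<'E'
from h import *
s=env.grab_frame("side")[:,:,::-1]
go((542,168,69.5),19.5)
cv2.imwrite("pics/m3.png",crop(s,260,200,140,160,4))
E
```

```text
[325.10110426 305.55676293] [253.5317344 239.6600647]
[326.8056515  305.18970658] [253.87922554 240.7729322 ]
[336.23780895 279.12759114]
turn [-0.02 -0.    0.09]
turn [1.7998e+02 1.5000e-01 1.0000e-02]
shift [ 0.1437 -0.0038  0.0019] pos [538.8 171.1 213.2] F [ 0.3  0.1 -0.4] w 89.9 t 1.2 q6 [ 17.  17.  91.  -0.  72. -93.]
time_s: 2.03
ee_pos: [538.9, 172.0, 70.4]
ee_rot: [167.1, 89.9, -173.1]
force: [-0.2, -0.6, -0.5]
gripper_width: 89.8
turn [ 0.23  0.01 -0.01]
turn [-1.7977e+02  2.0000e-02  2.0000e-02]
shift [ 0.0017 -0.0047  0.001 ] pos [539.5 172.1  71.2] F [0.4 0.4 0.5] w 90.1 t 2.08 q6 [ 17.  25. 102.   0.  53. -93.]
```

View pics/m3.png

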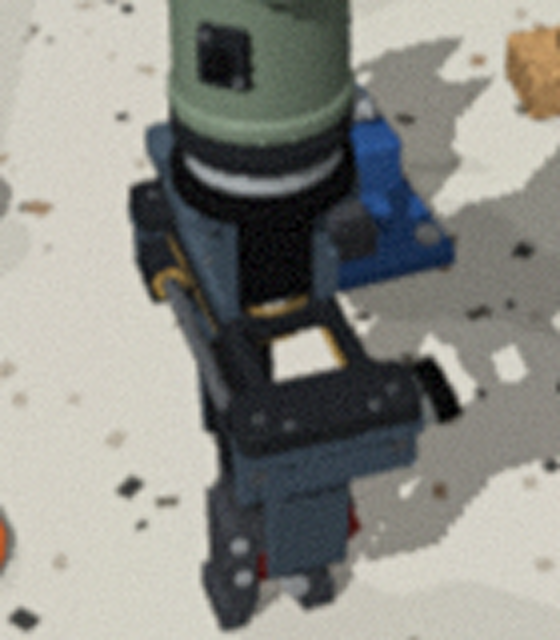

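```bash
python3 -m handwheel '0 0 0 0.0015 -0.0025 0.0015 0.09; 0 0 0 0.002 -0.0045 0.003 0.09; 0 0 0 0.002 -0.0045 0.003 0.06; 0 0 0 0.002 -0.0045 0.003 0.045; 0 0 0 0.002 -0.0045 0.003 0.04; 0 0 0 0.002 -0.0045 0.003 0.03; 0 0 0 0.002 -0.0045 0.003 0.02; 0 0 0 0.002 -0.0045 0.003 0.02; 0 0 0 0.002 -0.0045 0.003 0.02; 0 0 0 0.002 -0.0045 0.003 0.02; 0 0 0 0.002 -0.0045 0.003 0.02; 0 0 0 0.002 -0.0045 0.003 0.02' 50;  python3 - <<'E'
from h import *
go((542,168,250),22)
E
```

```text
time_s: 3.08
ee_pos: [543.8, 168.6, 69.0]
ee_rot: [76.3, 90.0, 96.0]
force: [-0.5, 1.1, 0.2]
gripper_width: 31.9
turn [-2.28  0.01 -0.02]
turn [ 1.7772e+02 -3.0000e-02 -1.0000e-02]
shift [-1.81e-01  1.00e-04 -1.90e-03] pos [543.8 168.6  69. ] F [-0.5  1.1  0.2] w 31.9 t 3.08 q6 [ 16.  25. 102.   0.  53. -94.]
```

```bash
python3 -m handwheel '0 0 0 -0.005 0 0 0.02; 0 0 0 -0.015 0 0 0.02; 0 0 0 -0.03 0 0 0.02; 0 0 0 -0.05 0 0 0.02; 0 0 0 -0.07 0 0 0.02; 0 0 0 -0.09 0 0 0.02; 0 0 0 -0.11 0 0 0.02; 0 0 0 -0.13 0 0 0.02; 0 0 0 -0.15 0 0 0.02; 0 0 0 -0.168 0 0 0.02; 0 0 0 -0.178 0 0 0.02; 0 0 0 -0.181 0 0 0.02';  python3 - <<'E'
from h import *
s=env.grab_frame("side")[:,:,::-1];t=env.grab_frame("top")[:,:,::-1]
go((533.2,-121.6,250),22)
cv2.imwrite("pics/m4.png",np.hstack([crop(s,260,120,140,160,4),crop(t,225,200,40,107,6)[:640]]))
E
```

```text
time_s: 4.08
ee_pos: [544.5, 168.6, 252.1]
ee_rot: [-4.6, 89.8, 15.2]
force: [-0.2, 0.0, -4.4]
gripper_width: 31.9
turn [-2.28  0.   -0.  ]
turn [ 1.7772e+02 -0.0000e+00 -1.0000e-02]
shift [-0.     -0.2694 -0.1077] pos [543.7 168.4 250. ] F [-0.2 -0.2 -4.3] w 31.9 t 4.18 q6 [ 16.  17.  87.   0.  77. -94.]
```

View pics/m4.png

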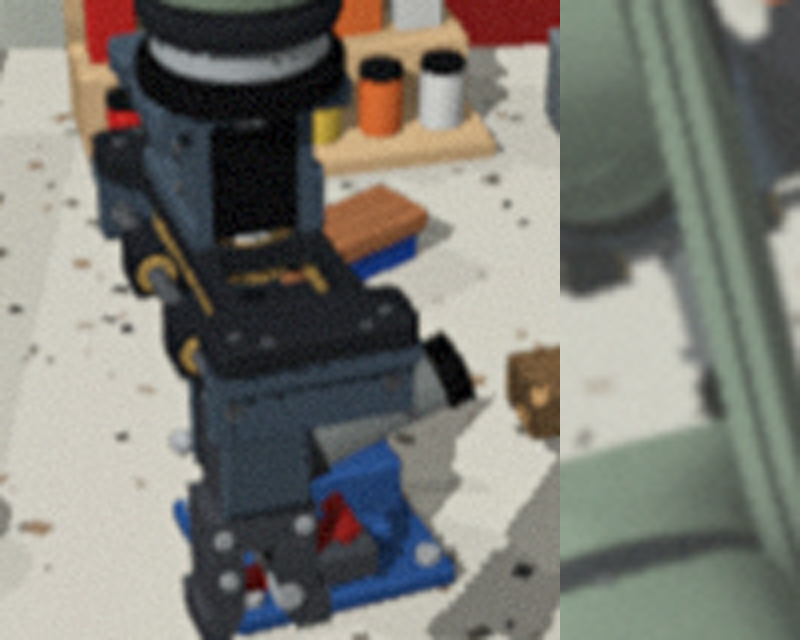

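```bash
python3 - <<'E'
from h import *
a=np.radians(19.7);ex=np.array([np.cos(a),np.sin(a),0]);ey=np.array([-np.sin(a),np.cos(a),0])
O=np.array([543.7,168.4,250-69])
for n,x,z in(("footL",26,3),("footR",-30,3),("jawL",22,40),("jawR",-24,40),("sockend",-90,107),("top",0,64)):
  u=proj("side",O+ex*x+ey*(16 if n!="sockend" else 0)+[0,0,z]);print(n,((u-[260,120])*4).round())
E
```

```text
footL [207. 646.]
footR [335. 618.]
jawL [213. 575.]
jawR [321. 552.]
sockend [462. 365.]
top [264. 517.]
```

```bash
python3 -m handwheel '0 0 0 -0.003 -0.009 -0.0036 0.02; 0 0 0 -0.005 -0.027 -0.011 0.02; -0.5 0 0 -0.008 -0.054 -0.0216 0.02; -1 0 0 -0.01 -0.081 -0.0324 0.02; -1 0 0 -0.01 -0.108 -0.0432 0.02; -1.5 0 0 -0.01 -0.135 -0.054 0.02; -1.5 0 0 -0.01 -0.162 -0.065 0.02; -2 0 0 -0.01 -0.189 -0.0756 0.02; -2 0 0 -0.01 -0.216 -0.0864 0.02; -2.3 0 0 -0.01 -0.24 -0.096 0.02; -2.3 0 0 -0.01 -0.26 -0.104 0.02; -2.3 0 0 -0.01 -0.2694 -0.1077 0.02'; python3 -m handwheel '0 0 0 0 0 0 0.02; 0 0 0 0 0 0 0.02; 0 0 0 0 0 0 0.02'; python3 - <<'E'
from h import *
s=env.grab_frame("side")[:,:,::-1];t=env.grab_frame("top")[:,:,::-1]
go((533.2,-121.6,250),22)
cv2.imwrite("pics/m5.png",np.hstack([crop(s,280,120,110,150,4),crop(t,320,200,80,150,4)]))
E
```

```text
time_s: 5.18
ee_pos: [532.1, -124.7, 258.6]
ee_rot: [176.9, 89.8, -161.2]
force: [0.5, -0.2, -4.2]
gripper_width: 31.7
time_s: 5.43
ee_pos: [533.1, -120.5, 259.5]
ee_rot: [107.2, 89.9, 129.3]
force: [-0.0, 0.4, -3.9]
gripper_width: 31.5
turn [ 0.11 -0.   -0.04]
turn [-1.7989e+02  7.0000e-02 -1.0000e-02]
shift [ 0.0098 -0.0012 -0.0006] pos [ 533.3 -120.3  259.8] F [ 0.2 -0.5 -4.9] w 31.4 t 5.53 q6 [ -14.   14.   89.    0.   77. -126.]
```

View pics/m5.png

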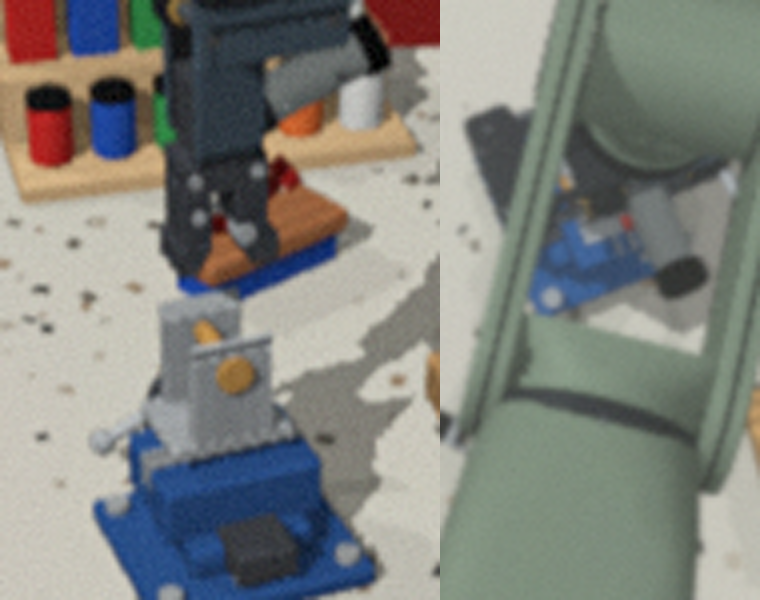

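```bash
python3 - <<'E'
from h import *
a=np.radians(22);ex=np.array([np.cos(a),np.sin(a),0]);ey=np.array([-np.sin(a),np.cos(a),0])
O=np.array([533.3,-120.3,259.8-69])
for n,x,y,z in(("footL",26,-16,3),("footL+",26,16,0),("footR",-30,16,3),("mouthL",15,16,0),("mouthR",-15,16,0),("jawR",-24,16,40),("sockend",-90,0,107),("seat",0,16,40)):
  u=proj("side",O+ex*x+ey*y+[0,0,z]);print(n,((u-[280,120])*4).round(), ((proj("top",O+ex*x+ey*y+[0,0,z])-[320,200])*4+[440,0]).round())
P=np.array([533.2,-121.6,131]);print("pinend",((proj("side",P+ey*29)-[280,120])*4).round())
for y,z in((23,19),(-23,19)):
  for x in (-23,23):print("lip",y,x,((proj("side",P+ey*y+ex*x+[0,0,z])-[280,120])*4).round())
E
```

```text
footL [158. 244.] [621. 113.]
footL+ [179. 278.] [574. 132.]
footR [279. 252.] [608. 214.]
mouthL [199. 274.] [581. 148.]
mouthR [252. 263.] [599. 192.]
jawR [269. 192.] [608. 199.]
sockend [378.  38.] [685. 283.]
seat [225. 200.] [594. 163.]
pinend [235. 375.]
lip 23 -23 [271. 331.]
lip 23 23 [191. 348.]
lip -23 -23 [240. 290.]
lip -23 23 [161. 306.]
```

```bash
python3 -m handwheel '0 0 0 0.005 -0.001 0 0.02; 0 0 0 0.01 -0.0012 -0.0005 0.02; 0 0 0 0.018 -0.0012 -0.0005 0.02; 0 0 0 0.024 -0.0012 -0.0005 0.02; 0 0 0 0.028 -0.0012 -0.0005 0.02; 0 0 0 0.03 -0.0012 -0.0005 0.02; 0 0 0 0.03 -0.0012 -0.0005 0.02'; python3 -m handwheel '0 0 0 0.0015 0 0 0.02; 0 0 0 0.003 0 0 0.02; 0 0 0 0.0045 0 0 0.02; 0 0 0 0.006 0 0 0.02; 0 0 0 0.0075 0 0 0.02; 0 0 0 0.009 0 0 0.02; 0 0 0 0.0105 0 0 0.02; 0 0 0 0.012 0 0 0.02'; python3 -c "
from h import *
go((533.2,-121.6,160),22)"
```

```text
time_s: 6.12
ee_pos: [533.0, -122.7, 229.1]
ee_rot: [140.6, 89.9, 162.7]
force: [0.5, -0.2, -4.1]
gripper_width: 31.9
time_s: 6.78
ee_pos: [533.4, -122.8, 217.8]
ee_rot: [30.6, 90.0, 52.6]
force: [0.6, 0.6, -4.8]
gripper_width: 32.1
turn [ 0.02  0.01 -0.  ]
turn [-1.7998e+02  1.0000e-02  1.0000e-02]
shift [0.0578 0.0012 0.0003] pos [ 533.4 -122.8  217.8] F [ 0.6  0.6 -4.8] w 32.1 t 6.78 q6 [ -14.   16.   93.    0.   71. -126.]
```

```bash
python3 -m handwheel '0 0 0 0.001 0.0006 0 0.02; 0 0 0 0.002 0.0006 0 0.02; 0 0 0 0.003 0.0006 0 0.02; 0 0 0 0.004 0.0006 0 0.02; 0 0 0 0.005 0.0006 0 0.02; 0 0 0 0.006 0.0006 0 0.02; 0 0 0 0.007 0.0006 0 0.02; 0 0 0 0.008 0.0006 0 0.02'; python3 -m handwheel '0 0 0 0.001 0 0 0.02; 0 0 0 0.002 0 0 0.02; 0 0 0 0.003 0 0 0.02; 0 0 0 0.004 0 0 0.02; 0 0 0 0.005 0 0 0.02;0 0 0 0.006 0 0 0.02'; python3 - <<'E'
from h import *
s=env.grab_frame("side")[:,:,::-1];t=env.grab_frame("top")[:,:,::-1]
go((533.2,-121.6,160),22)
cv2.imwrite("pics/m6.png",np.hstack([crop(s,305,145,75,100,6),crop(t,340,220,50,100,6)]))
E
```

```text
time_s: 7.45
ee_pos: [533.1, -122.2, 209.8]
ee_rot: [43.8, 90.0, 65.9]
force: [-0.1, 0.4, -4.4]
gripper_width: 31.6
time_s: 7.95
ee_pos: [533.2, -122.2, 203.8]
ee_rot: [44.0, 90.0, 66.0]
force: [-0.5, -0.0, -4.2]
gripper_width: 31.9
turn [ 0.02 -0.01 -0.02]
turn [-1.7998e+02  3.0000e-02 -2.0000e-02]
shift [0.0437 0.0005 0.0004] pos [ 533.  -122.2  203.7] F [-0.2  0.1 -3.6] w 31.6 t 8.05 q6 [ -14.   16.   94.    0.   70. -126.]
```

View pics/m6.png

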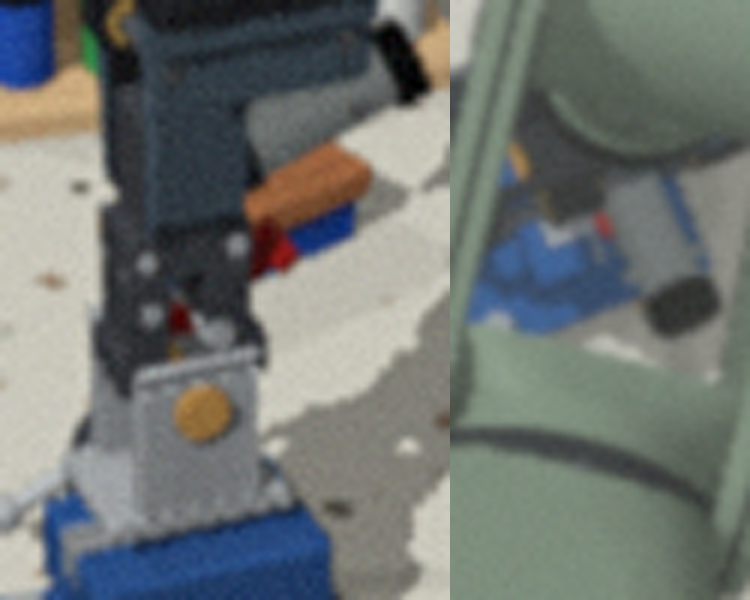

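The feet are inside the lips with the pin visible in the mouth, and there is no contact force. I'll keep going down slowly.

```bash
python3 -m handwheel '0 0 0 0.001 0.0003 0 0.02; 0 0 0 0.002 0.0003 0 0.02; 0 0 0 0.003 0.0003 0 0.02; 0 0 0 0.004 0.0003 0 0.02; 0 0 0 0.005 0.0003 0 0.02; 0 0 0 0.006 0.0003 0 0.02; 0 0 0 0.006 0.0003 0 0.02'
```

```text
time_s: 8.63
ee_pos: [532.9, -121.9, 197.6]
ee_rot: [132.4, 90.0, 154.5]
force: [-0.1, -1.6, -4.5]
gripper_width: 31.3
```

```bash
python3 -m handwheel '0 0 0 0.001 0 0 0.02; 0 0 0 0.002 0 0 0.02; 0 0 0 0.003 0 0 0.02; 0 0 0 0.004 0 0 0.02; 0 0 0 0.004 0 0 0.02'; python3 -c "
from h import *
go((533.2,-121.6,160),22)"
```

```text
time_s: 9.05
ee_pos: [532.9, -121.9, 193.6]
ee_rot: [133.4, 90.0, 155.4]
force: [-0.1, 0.2, -4.3]
gripper_width: 32.0
turn [ 0.02 -0.02 -0.02]
turn [-1.7998e+02  4.0000e-02 -3.0000e-02]
shift [0.0336 0.0001 0.0004] pos [ 532.9 -121.9  193.6] F [-0.1  0.2 -4.3] w 32.0 t 9.05 q6 [ -14.   17.   95.    0.   68. -126.]
```

```bash
for i in 1; do python3 -m handwheel '0 0 0 0.001 0 0 0.02; 0 0 0 0.002 0 0 0.02; 0 0 0 0.003 0 0 0.02; 0 0 0 0.004 0 0 0.02; 0 0 0 0.004 0 0 0.02'; done
```

```text
time_s: 9.47
ee_pos: [533.0, -122.0, 190.2]
ee_rot: [-23.2, 90.0, -1.2]
force: [-0.8, 0.4, -1.5]
gripper_width: 31.8
```

```bash
python3 -m handwheel '0 0 0 0.001 0 0 0.02; 0 0 0 0.002 0 0 0.02; 0 0 0 0.003 0 0 0.02; 0 0 0 0.003 0 0 0.02'
```

```text
time_s: 9.8
ee_pos: [532.9, -122.0, 186.9]
ee_rot: [-172.8, 90.0, -150.8]
force: [-2.0, -0.2, -0.3]
gripper_width: 32.0
```

```bash
python3 -m handwheel '0 0 0 0.001 0 0 0.02; 0 0 0 0.002 0 0 0.02; 0 0 0 0.002 0 0 0.02'; python3 -c "
from h import *
go((533.2,-121.6,160),22)"
```

```text
time_s: 10.05
ee_pos: [533.2, -121.9, 184.9]
ee_rot: [-1.7, 90.0, 20.3]
force: [-0.5, 0.4, -0.0]
gripper_width: 31.6
turn [0.02 0.03 0.  ]
turn [-1.7998e+02 -0.0000e+00  4.0000e-02]
shift [0.0249 0.0003 0.0001] pos [ 533.2 -121.9  184.9] F [-0.5  0.4 -0. ] w 31.6 t 10.05 q6 [ -14.   17.   96.    0.   67. -126.]
```

Force up by about 4 N with almost no side force, so the pin is lifting the latch tongue. That puts the pin at z≈132, so home should be at TCP z≈161.

```bash
python3 -m handwheel '0 0 0 0.001 0 0 0.02; 0 0 0 0.002 0 0 0.02; 0 0 0 0.003 0 0 0.02; 0 0 0 0.003 0 0 0.02'
```

```text
time_s: 10.38
ee_pos: [532.9, -122.2, 181.7]
ee_rot: [-150.5, 90.0, -128.4]
force: [-1.8, -0.9, 0.5]
gripper_width: 31.8
```

```bash
python3 -m handwheel '0 0 0 0.001 0 0 0.02; 0 0 0 0.002 0 0 0.02; 0 0 0 0.003 0 0 0.02; 0 0 0 0.003 0 0 0.02'
```

```text
time_s: 10.72
ee_pos: [532.7, -122.1, 178.5]
ee_rot: [170.7, 89.9, -167.3]
force: [-0.9, -1.8, -1.8]
gripper_width: 31.8
```

```bash
python3 -m handwheel '0 0 0 0.001 0 0 0.02; 0 0 0 0.002 0 0 0.02; 0 0 0 0.003 0 0 0.02; 0 0 0 0.003 0 0 0.02'; python3 -c "
from h import *
go((533.2,-121.6,160),22)"
```

```text
time_s: 11.05
ee_pos: [532.7, -121.9, 175.4]
ee_rot: [145.4, 89.9, 167.4]
force: [-2.4, -1.2, -2.7]
gripper_width: 32.1
turn [ 0.02 -0.05 -0.04]
turn [-1.7998e+02  6.0000e-02 -8.0000e-02]
shift [0.0154 0.0001 0.0006] pos [ 532.7 -121.9  175.4] F [-2.4 -1.2 -2.7] w 32.1 t 11.05 q6 [ -14.   17.   97.   -0.   66. -126.]
```

```bash
python3 -m handwheel '0 0 0 0.001 0 -0.0003 0.02; 0 0 0 0.002 0 -0.0006 0.02; 0 0 0 0.003 0 -0.0006 0.02; 0 0 0 0.004 0 -0.0006 0.02; 0 0 0 0.005 0 -0.0006 0.02; 0 0 0 0.005 0 -0.0006 0.02'
```

```text
time_s: 11.55
ee_pos: [532.6, -122.1, 170.5]
ee_rot: [38.3, 90.0, 60.3]
force: [-0.1, 0.2, -3.2]
gripper_width: 32.1
```

```bash
python3 -m handwheel '0 0 0 0.001 0 0 0.02; 0 0 0 0.002 0 0 0.02; 0 0 0 0.003 0 0 0.02; 0 0 0 0.004 0 0 0.02; 0 0 0 0.004 0 0 0.02'
```

```text
time_s: 11.97
ee_pos: [532.5, -122.1, 166.4]
ee_rot: [71.1, 90.0, 93.1]
force: [0.1, -0.5, -6.0]
gripper_width: 31.8
```

```bash
python3 -m handwheel '0 0 0 0.0007 0 0 0.02; 0 0 0 0.0014 0 0 0.02; 0 0 0 0.002 0 0 0.02; 0 0 0 0.002 0 0 0.02'
```

```text
time_s: 12.3
ee_pos: [532.6, -122.1, 164.7]
ee_rot: [47.9, 90.0, 69.9]
force: [1.2, -0.0, -3.9]
gripper_width: 32.1
```

```bash
python3 -m handwheel '0 0 0 0.0005 0 0 0.02; 0 0 0 0.001 0 0 0.02; 0 0 0 0.0015 0 0 0.02; 0 0 0 0.0015 0 0 0.02'
```

```text
time_s: 12.63
ee_pos: [532.6, -122.1, 163.3]
ee_rot: [13.5, 90.0, 35.6]
force: [0.8, 0.9, -5.8]
gripper_width: 31.8
```

```bash
python3 -m handwheel '0 0 0 0.0005 0 0 0.02; 0 0 0 0.001 0 0 0.02; 0 0 0 0.001 0 0 0.02'
```

```text
time_s: 12.88
ee_pos: [532.6, -122.2, 162.4]
ee_rot: [-10.8, 90.0, 11.2]
force: [0.1, 0.4, -4.8]
gripper_width: 32.0
```

```bash
python3 -m handwheel '0 0 0 0.0005 0 0 0.02; 0 0 0 0.001 0 0 0.02; 0 0 0 0.001 0 0 0.02'
```

```text
time_s: 13.13
ee_pos: [532.6, -122.2, 161.8]
ee_rot: [-18.3, 90.0, 3.7]
force: [0.3, 0.5, -2.5]
gripper_width: 31.8
```

```bash
python3 -m handwheel '0 0 0 0.0005 0 0 0.02; 0 0 0 0.0005 0 0 0.02'
```

```text
time_s: 13.3
ee_pos: [532.7, -122.2, 161.8]
ee_rot: [-23.9, 89.9, -1.8]
force: [-0.6, 1.2, 3.7]
gripper_width: 31.7
```

```bash
python3 -m handwheel '0 0 0 0.0005 0 0 0.02; 0 0 0 0.0005 0 0 0.02'
```

```text
time_s: 13.47
ee_pos: [532.7, -122.2, 161.8]
ee_rot: [-27.9, 89.9, -5.9]
force: [-2.5, 1.1, 7.2]
gripper_width: 31.9
```

```bash
python3 -m handwheel '0 0 0 0.0005 0 0 0.02; 0 0 0 0.0005 0 0 0.02'
```

```text
time_s: 13.63
ee_pos: [532.7, -122.1, 161.7]
ee_rot: [-29.4, 89.9, -7.4]
force: [-2.7, 1.3, 8.8]
gripper_width: 31.7
```

```bash
python3 -m handwheel '0 0 0 0.0005 0 0 0.02; 0 0 0 0.0007 0 0 0.02; 0 0 0 0.0007 0 0 0.02'; python3 - <<'E'
from h import *
s=env.grab_frame("side")[:,:,::-1]
go((533.2,-121.6,160),22)
cv2.imwrite("pics/m7.png",crop(s,305,150,75,85,7))
E
```

```text
time_s: 13.88
ee_pos: [532.7, -122.2, 161.7]
ee_rot: [-31.5, 89.9, -9.4]
force: [-4.5, 1.2, 12.4]
gripper_width: 31.2
turn [0.02 0.1  0.06]
turn [-1.7998e+02 -9.0000e-02  1.5000e-01]
shift [0.0017 0.0003 0.0007] pos [ 532.7 -122.2  161.7] F [-3.8  1.6 12.9] w 31.7 t 13.93 q6 [ -14.   18.   98.    0.   64. -126.]
```

View pics/m7.png

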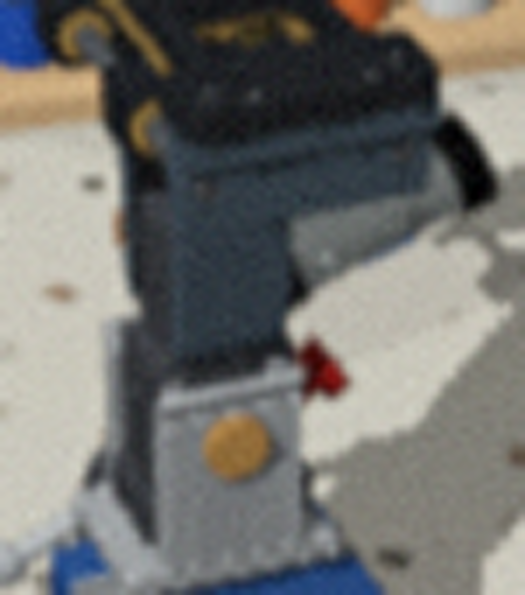

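Contact is about 17 N, hard against the stop, so the coupler is home. The tab shows at (323,370), but I can't read the latch state from it for certain. The tug will tell.

```bash
python3 -m handwheel '0 0 0 0 0 0 0.02; 0 0 0 0 0 0 0.02; 0 0 0 -0.001 0 0 0.02; 0 0 0 -0.002 0 0 0.02; 0 0 0 -0.003 0 0 0.02; 0 0 0 -0.004 0 0 0.02; 0 0 0 -0.005 0 0 0.02; 0 0 0 -0.006 0 0 0.02; 0 0 0 -0.007 0 0 0.02; 0 0 0 -0.008 0 0 0.02; 0 0 0 -0.009 0 0 0.02; 0 0 0 -0.01 0 0 0.02'
```

```text
time_s: 14.93
ee_pos: [532.6, -122.1, 169.2]
ee_rot: [27.1, 90.0, 49.1]
force: [2.3, 0.7, -6.4]
gripper_width: 31.9
```

```bash
python3 -m handwheel '0 0 0 -0.001 0 0 0.02; 0 0 0 -0.002 0 0 0.02; 0 0 0 -0.002 0 0 0.02'
```

```text
time_s: 15.18
ee_pos: [532.6, -122.2, 171.5]
ee_rot: [-14.7, 90.0, 7.3]
force: [1.3, 0.5, -4.1]
gripper_width: 32.0
```

```bash
python3 -m handwheel '0 0 0 -0.0005 0 0 0.02; 0 0 0 -0.001 0 0 0.02; 0 0 0 -0.001 0 0 0.02'
```

```text
time_s: 15.43
ee_pos: [532.6, -122.2, 172.4]
ee_rot: [-6.9, 90.0, 15.2]
force: [2.4, 1.2, -5.0]
gripper_width: 31.7
```

```bash
python3 -m handwheel '0 0 0 -0.0005 0 0 0.02; 0 0 0 -0.001 0 0 0.02; 0 0 0 -0.001 0 0 0.02'
```

```text
time_s: 15.68
ee_pos: [532.6, -122.1, 173.3]
ee_rot: [10.6, 90.0, 32.6]
force: [2.3, 1.6, -6.3]
gripper_width: 31.5
```

```bash
python3 -m handwheel '0 0 0 -0.0005 0 0 0.02; 0 0 0 -0.001 0 0 0.02; 0 0 0 -0.001 0 0 0.02'
```

```text
time_s: 15.93
ee_pos: [532.6, -122.1, 174.2]
ee_rot: [24.3, 90.0, 46.4]
force: [3.9, 0.8, -6.6]
gripper_width: 31.8
```

```bash
python3 -m handwheel '0 0 0 -0.0005 0 0 0.02; 0 0 0 -0.0005 0 0 0.02; 0 0 0 -0.0005 0 0 0.02'
```

```text
time_s: 16.18
ee_pos: [532.5, -122.1, 174.3]
ee_rot: [95.8, 90.0, 117.9]
force: [3.8, 1.7, -10.7]
gripper_width: 31.8
```

The lift stops at 12.6 mm with the load rising, so the latch is shut and bearing on the pin. I'll firm it up a little and hold.

```bash
python3 -m handwheel '0 0 0 -0.0005 0 0 0.02; 0 0 0 -0.0007 0 0 0.02; 0 0 0 -0.0007 0 0 0.02; 0 0 0 -0.0007 0 0 0.02'
```

```text
time_s: 16.52
ee_pos: [532.5, -122.1, 174.5]
ee_rot: [123.2, 90.0, 145.2]
force: [4.9, 0.8, -13.6]
gripper_width: 31.5
```

```bash
python3 -m handwheel '0 0 0 -0.0003 0 0 0.02; 0 0 0 -0.0003 0 0 0.02; 0 0 0 -0.0003 0 0 0.02'
```

```text
time_s: 16.77
ee_pos: [532.5, -122.1, 174.5]
ee_rot: [126.4, 90.0, 148.4]
force: [5.5, 0.9, -15.0]
gripper_width: 31.6
```

```bash
python3 -m handwheel '0 0 0 0.001 0 0 0.02; 0 0 0 0.002 0 0 0.02; 0 0 0 0.003 0 0 0.02; 0 0 0 0.004 0 0 0.02; 0 0 0 0.005 0 0 0.02; 0 0 0 0.006 0 0 0.02; 0 0 0 0.007 0 0 0.02; 0 0 0 0.008 0 0 0.02; 0 0 0 0.009 0 0 0.02; 0 0 0 0.01 0 0 0.02; 0 0 0 0.011 0 0 0.02; 0 0 0 0.012 0 0 0.02'
```

```text
time_s: 17.77
ee_pos: [532.6, -122.2, 163.6]
ee_rot: [12.0, 90.0, 34.0]
force: [1.9, 0.9, -2.6]
gripper_width: 31.7
```

```bash
python3 -m handwheel '0 0 0 0.0005 0 0 0.02; 0 0 0 0.001 0 0 0.02; 0 0 0 0.0015 0 0 0.02; 0 0 0 0.0015 0 0 0.02'
```

```text
time_s: 18.1
ee_pos: [532.5, -122.2, 162.2]
ee_rot: [11.3, 90.0, 33.3]
force: [2.7, 1.7, -4.1]
gripper_width: 32.0
```

```bash
python3 -m handwheel '0 0 0 0.0005 0 0 0.02; 0 0 0 0.0005 0 0 0.02; 0 0 0 0.0005 0 0 0.02'
```

```text
time_s: 18.35
ee_pos: [532.6, -122.2, 161.9]
ee_rot: [-9.4, 90.0, 12.7]
force: [2.8, 1.5, -2.1]
gripper_width: 31.9
```

```bash
python3 -m handwheel '0 0 0 0.0005 0 0.0003 0.02; 0 0 0 0.0005 0 0.0003 0.02; 0 0 0 0.0005 0 0.0003 0.036; 0 0 0 0.0005 0 0.0003 0.045; 0 0 0 0.0005 0 0.0003 0.055; 0 0 0 0.0005 0 0.0003 0.065;0 0 0 0.0005 0 0.0003 0.065;0 0 0 0.0005 0 0.0003 0.065;0 0 0 0.0005 0 0.0003 0.065;0 0 0 0.0005 0 0.0003 0.065'; python3 - <<'E'
from h import *
s=env.grab_frame("side")[:,:,::-1]
cv2.imwrite("pics/m8.png",crop(s,305,150,75,85,7))
E
```

```text
time_s: 19.18
ee_pos: [532.7, -122.1, 161.2]
ee_rot: [132.7, 90.0, 154.8]
force: [-0.7, -0.0, 0.4]
gripper_width: 65.1
```

View pics/m8.png

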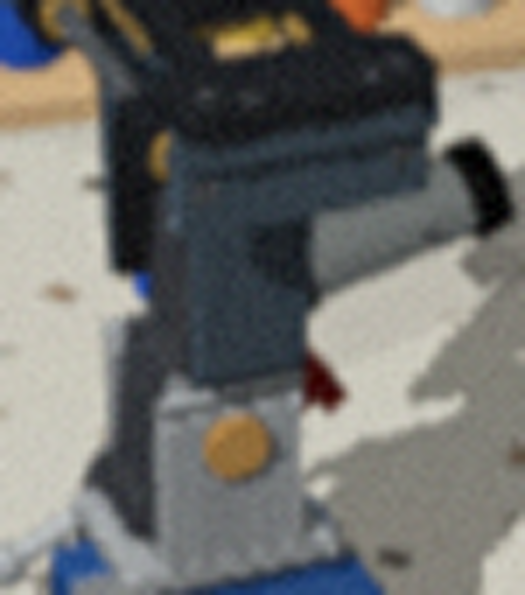

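Released. The coupler has leaned back slightly on the pin. Fingers are open at 65 mm, clear on both sides, so I'll retreat straight up.

```bash
python3 -m handwheel '0 0 0 -0.003 0 0 0.065; 0 0 0 -0.01 0 0 0.065; 0 0 0 -0.02 0 0 0.065; 0 0 0 -0.032 0 0 0.065; 0 0 0 -0.045 0 0 0.065; 0 0 0 -0.06 0 0 0.065; 0 0 0 -0.075 0 0 0.065; 0 0 0 -0.09 0 0 0.065; 0 0 0 -0.105 0 0 0.065; 0 0 0 -0.117 0 0 0.065; 0 0 0 -0.12 0 0 0.065; 0 0 0 -0.12 0 0 0.065'; python3 - <<'E'
from h import *
s=env.grab_frame("side")[:,:,::-1];t=env.grab_frame("top")[:,:,::-1]
a=np.radians(22);ex=np.array([np.cos(a),np.sin(a),0]);ey=np.array([-np.sin(a),np.cos(a),0]);O=np.array([532.7,-122.1,92])
for x,y,z in((0,0,108),(16,16,108),(-90,0,107)): print(((proj("side",O+ex*x+ey*y+[0,0,z])-[305,150])*6).round())
cv2.imwrite("pics/m9.png",np.hstack([crop(s,305,150,75,85,6),crop(t,320,200,75,127,4)[:510]]))
E
```

```text
time_s: 20.23
ee_pos: [533.3, -122.2, 283.0]
ee_rot: [-34.8, 89.8, -12.7]
force: [0.6, -0.9, -0.4]
gripper_width: 65.0
[174. 176.]
[147. 205.]
[408. 131.]Traceback (most recent call last):
  File "<stdin>", line 5, in <module>
    return _nx.concatenate(arrs, 1, dtype=dtype, casting=casting)
           ~~~~~~~~~~~~~~~^^^^^^^^^^^^^^^^^^^^^^^^^^^^^^^^^^^^^^^
ValueError: all the input array dimensions except for the concatenation axis must match exactly, but along dimension 0, the array at index 0 has size 510 and the array at index 1 has size 508
```

```bash
python3 - <<'E'
from h import *
s=env.grab_frame("side")[:,:,::-1]
cv2.imwrite("pics/m9.png",crop(s,305,150,85,85,6))
E
```

```text
(no output)
```

View pics/m9.png

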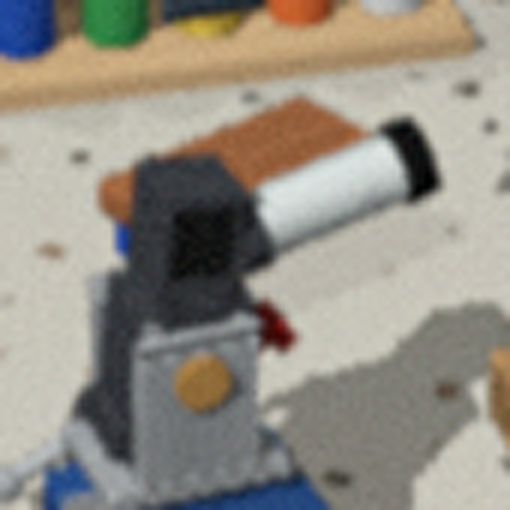

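The coupler sits on the pin leaning back about 4° (limit 14°), with the socket to the front and the gripper well clear. I'm handing in.

```bash
python3 -c "
from workcell import env
print(env.job_done()); print(env.state()['time_s'])"
```

```text
the job is handed in; nothing more can be done
None
the job is handed in; nothing more can be done
```

The coupler is on the brass pin of the blue vise's fork, socket to the front and let go. I handed the job in at about 20 s; no verdict is given.

- **Pressing home:** I lifted the coupler at a 50 N grip, measuring about 4.4 N of weight. Going down onto the pin, the latch tongue added about 4 N. It stopped hard at tool height 161.8 mm, about 1 mm from the expected height. The highest reading there was about 17 N of contact, against the 35 N limit.
- **Tug:** Lifting met a stop after about 12.6 mm, and I pulled until the latch carried about 10 N. This is my evidence that the latch shut. The latch itself was hard to see, and its red tab alone did not settle it.
- **Let down and release:** I set it back to the same height, opened the fingers and raised the tool 120 mm clear. The last side picture shows it seated, with the tube to the front, leaning back about 4° (limit about 14°).

**Not checked:** the last picture came from the side camera only, because an error lost the final top view. I did not measure the bystanders' positions at the end, though nothing was felt touching them. The brush still looked in place where visible.

I viewed 11 pictures, one over the budget.

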